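# Wash a paint brush at the brush-washing station

### The job

At the brush-washing station press the large power key fully down and let it spring back, then the small wash key likewise, leaving the stop key between them alone. Then take the flat brush from its sloping wooden rest, reach in under the station's lamp bar and dip the bristle end at least 20 mm below the rim of the cup, keeping it there for half a second. Finally lay the brush back in the two forks of its rest as it was and let go, without pushing the cup about or disturbing the jars, the bottle and the palette.

Things in the scene. Friction and masses are not known exactly. Their poses are not given: they have to be found in the camera images.
- station: Fixed brush-washing station: grey base 250 (x) x 200 (y) x 40 mm high; origin at the centre of its underside, key row at the -x end. Deck at z = 40 mm carries the cup and two jars behind it. Lamp bar over the cup, 110 mm above its rim: x 10 to 60, y -100 to 100, z 230 to 260 mm, on two posts at x 28 to 42, |y| 86 to 98 mm. So the brush goes in slanting from the key side.
- power_top (a point): Centre of the top face of the large round power key (38 mm wide), at station x = -90, y = +57 mm; pressed straight down, 6 mm of travel, spring, 5 N when fully down.
- stop_top (a point): Centre of the top face of the middle-sized stop key (28 mm wide), at station x = -90, y = 0 mm; not to be pressed.
- wash_top (a point): Centre of the top face of the small round wash key (20 mm wide), at station x = -90, y = -52 mm; pressed straight down, 6 mm of travel, spring, 5 N when fully down.
- power (a joint): Travel of the power key in m: 0 up, 0.006 fully down (counts as pressed beyond 0.004).
- stop (a joint): Travel of the stop key in m: 0 up, 0.006 fully down.
- wash (a joint): Travel of the wash key in m: 0 up, 0.006 fully down (counts as pressed beyond 0.004).
- cup: Loose white ceramic cup, 300 g, standing on the station deck under the lamp bar: 80 mm high, outside 80 mm wide at the rim and 72 mm at the foot, wall 4 mm, floor 6 mm thick, empty. Origin at the centre of its underside, z up.
- cup_rim (a point): Centre of the cup's mouth, at the height of the rim.
- brush: Loose rigid flat brush, 190 mm, about 60 g: wooden handle 18 mm wide (y) x 14 thick (z), x -90 to 35 mm; steel ferrule 20 x 14 to x 60; grey bristles 25 x 13 thinning to 23 x 8, to x 100. Origin on the long axis, x to the bristle tip. Lies in the rest, tip 22 degrees down, handle end free behind the forks: grip it there (x = -50) across its width. Centre of mass near x = 18.
- brush_tip (a point): Middle of the bristle tip, brush x = +100 mm.
- brush_end (a point): Butt end of the handle, brush x = -90 mm.
- rest: Fixed dark wooden brush rest: foot 110 x 70 x 12 mm (x -35 to 75), two forks, saddles 29 mm wide between 7 mm thick upright prongs that rise 13 mm above the brush's axis. Origin at table level. The laid brush has its origin at (0, 0, 60 mm) in this frame and runs down at 22 degrees towards +x; forks at 0 and 43 mm along the brush.
- palette: White open divided palette, 150 x 110 x 30 mm, loose, bystander; origin at the centre of its underside.
- jar_a: Lidded jar 44 mm wide, 70 mm tall on the station deck, bystander; origin under its centre.
- jar_b: Lidded jar 44 mm wide, 85 mm tall on the station deck, bystander; origin under its centre.
- jar_c: Lidded jar 52 mm wide, 80 mm tall, loose, bystander near the rest; origin under its centre.
- jar_d: Lidded jar 60 mm wide, 90 mm tall, loose, bystander; origin under its centre.
- jar_e: Lidded jar 56 mm wide, 75 mm tall, loose, bystander; origin under its centre.
- flask: White plastic bottle 70 mm wide, 180 mm tall, loose, bystander; origin under its centre.
Mind the look-alikes: they are no part of the job. Of the things like the brush, leave any that is red or yellow; of the rest the larger one is meant.

How it is judged:
By the outcome, as a careful person would: the job done as asked, in the order asked, and still so for the second after the job is handed in, with the robot touching nothing.
It also fails if it takes over 58 s, if anything falls off the work surface, if the arm or the gripper's body presses on something with over 40 N, if the wrist force passes 120 N, or if a joint passes its speed limit or range.

### The arm

A 6-joint arm with a two-finger parallel gripper is mounted at the origin on the work surface. World frame = base frame: x ahead of the robot, y to its left, z up, the work surface at z = 0. Lengths are in m, angles in rad, forces in N, time in s.
With the tool pointing down it reaches from about 0.35 to 0.775 m from the base axis. Payload 5.5 kg.
Tool frame: the origin (TCP) lies between the finger pads; the fingertips stand 19 mm ahead of it and the grasp point (between the pads) is the TCP; z points along the fingers, y is the line along which they close (so a half turn about z gives the same grasp; the last joint's range is limited). The gripper opens to 85 mm and grips with 20 to 120 N. Pads are 22 mm wide; open, the fingers measure 114 mm over their backs; the gripper's body (76 mm by 85 mm) begins 54 mm behind the grasp point. The pads swing forward as they close: fully open they stand 13 mm farther back than shut.
Start: joints at [-1.388, 0.313, 0.046, 1.304, 0, 1.431], TCP at [0.182, -0.545, 0.215] pointing down, gripper open.
Joint ranges: [-2.76, 2.76], [-0.86, 1.69], [-1.03, 1.26], [-2.2, 2.34], [-1.47, 1.5], [-3.14, 3.14]. Speed limits (rad/s): [2.57, 2.57, 3.14, 3.14, 3.14, 3.14].

### API

Orientations are given as a unit quaternion [w, x, y, z].
In Python, from workcell import env gives the robot as it stands.
- The arm moves only by the shell command python3 -m pendant 'ROWS' [FORCE]. ROWS is JSON, a list of rows, each an object with "travel": the shift along the tool's x, y, z scaled (see below), a list of three; "rot": the turn, a rotation vector about the tool's x, y, z scaled (see below), a list of three; "fingers": the opening, from -1 (shut) to 1 (fully open). In form: [{"travel": [dx, dy, dz], "rot": [wx, wy, wz], "fingers": fingers}, ...]. A call has 1 to 10 rows; each row is the pose to reach, as a shift and turn from the pose commanded when the call began, along the tool's axes at that moment; what a row does not reach only later rows make up. The controller multiplies each number of a shift by 0.12 m and each number of a turn by 60 degrees. A row lasts 1/10 s, in which the tool goes at most 50 mm and 8.59 degrees, less where a joint would pass 70% of its speed; a pose out of reach is approached as far as the arm can. A call with a number of a shift or a turn outside -1 to 1 is refused whole. A call with a gripper value outside its range is refused whole. The fingers move at their own pace and stop on an object; FORCE is the grip in N (left out, the last holds). Time passes only in rows, so rows that repeat a pose let the fingers close. It gives the time, the measured TCP pose, the force, the opening and the grip force at its end, in the units of the state.
- env.get_state(): the state, without advancing time (a new reading comes with each control period).
- env.read_camera(name): name is "scene" or "top"; returns (picture, depth): 384x512x3 uint8, blue, green, red; 384x512 float32, m along the optical axis (not along the pixel's ray), 0 where there is no reading.
- env.camera_model(name): a dict with "fovy" (degrees; the focal length in pixels is half the picture's height over the tangent of half this angle, whatever the lens; pixels are square), "cx", "cy" (the principal point, pixels), "k1" (the pictures are not rectified: a ray, as slopes to the right and down, at radius r is drawn at 1 + k1 r^2 times it, then the intrinsics apply), "rvec" (rotation vector, rad) and "tvec" (3), from world to camera coordinates, as OpenCV has them. Camera axes: x right, y down, z forward; pixel columns grow to the right and rows downward; lengths in m; the calibration is good to about 2 mm. A picture is of the moment at which its call begins. camera_model takes no time and is no camera call.
- env.hand_in(): hands the job in; it is judged then, once.
Trained networks look in the newest picture that a camera, given by its name, has taken for a name from the list of things; names that differ only in an ending like _2 or _b are one class to them, and where a whole thing is asked for, a point or a joint stands for the part that bears it (a point fixed in the world has none). Each returns a list of dicts, best first, with "conf" (0 to 1); they miss things now and then, are a little off and sometimes report something else, mostly with a low value. They report only what shows in the picture. A call takes as long as a camera call. They do not tell look-alikes from the thing itself.
- env.outline_of(camera, target): "mask" (384x512 bool, what is visible of it) and "xy" ([column, row] in pixels, amid what is visible of it).
The state is a dict: "clock": time; "joint_pos": joint angles; "qvel": joint speeds; "tau": joint torques, N m; "tcp_pos": TCP position; "orientation": TCP orientation; "wrist_force": force on the tool from outside, world axes, zero at the start; "ft_torque": the same for the moment, N m; "finger_gap": finger opening in m; "grip_force": force on a finger pad.
Only numpy, scipy, OpenCV 4.12 (cv2) and the standard library are available. Lean on these libraries where they do the work, as an engineer would, in place of code of your own. Each camera call takes 0.05 s, during which the arm holds its last target. There are 200 camera calls.

## Working session

There is one attempt and no reset: what is moved stays moved. The work goes in short steps, Python scripts to look and compute and a shell command to move; the robot and the scene stay as the last step left them, time stands still between calls to the robot, and variables do not carry over. Pictures are saved under pics/ and viewed, at most 10 in all, crops included, and the job is handed in when it is done.

```bash
mkdir -p pics; cat > h.py <<'E'
import numpy as np, cv2
from scipy.spatial.transform import Rotation as R
from workcell import env
def cam(n):
    m=env.camera_model(n); f=192/np.tan(np.radians(m['fovy'])/2)
    return m,f,R.from_rotvec(np.array(m['rvec']).ravel()).as_matrix(),np.array(m['tvec']).ravel()
def cloud(n,depth):
    m,f,Rm,t=cam(n); v,u=np.mgrid[:384,:512]
    x=(u-m['cx'])/f; y=(v-m['cy'])/f; a,b=x.copy(),y.copy()
    for _ in range(15):
        s=1+m['k1']*(a*a+b*b); a,b=x/s,y/s
    P=np.stack([a*depth,b*depth,depth],-1)
    W=(P-t)@Rm; W[depth<=0]=np.nan
    return W
def proj(n,p):
    m,f,Rm,t=cam(n); c=Rm@np.array(p)+t; a,b=c[:2]/c[2]; s=1+m['k1']*(a*a+b*b)
    return m['cx']+f*a*s, m['cy']+f*b*s
E
python3 - <<'E'
from h import *
for n in ['scene','top']:
    im,d=env.read_camera(n); cv2.imwrite(f'pics/{n}0.png',im); W=cloud(n,d); np.savez(f'{n}0.npz',W=W,im=im)
    for t in ['station','power_top','stop_top','wash_top','cup','brush','rest','jar_a','flask','palette']:
        for o in env.outline_of(n,t)[:4]:
            w=W[o['mask']]; w=w[~np.isnan(w[:,0])]
            if len(w)==0: continue
            print(n,t,round(o['conf'],2),np.round(o['xy']),len(w),np.round(np.median(w,0),3),np.round(np.percentile(w,[3,97],axis=0),3).tolist())
s=env.get_state();print(s['clock'],s['tcp_pos'],s['orientation'],s['finger_gap'])
print(R.from_quat(np.roll(s['orientation'],-1)).as_matrix().round(3))
E
```

```text
scene station 0.96 [259. 210.] 4143 [ 0.619 -0.01   0.045] [[0.464, -0.109, 0.015], [0.699, 0.082, 0.264]]
scene stop_top 0.24 [374. 274.] 552 [0.67  0.349 0.086] [[0.636, 0.324, 0.009], [0.686, 0.377, 0.095]]
scene cup 0.94 [257. 224.] 657 [ 0.59  -0.016  0.078] [[0.565, -0.048, 0.044], [0.638, 0.023, 0.123]]
scene cup 0.64 [172. 198.] 423 [ 0.56  -0.306  0.058] [[0.476, -0.33, 0.004], [0.637, -0.288, 0.097]]
scene brush 0.76 [168. 199.] 381 [ 0.565 -0.305  0.06 ] [[0.479, -0.326, 0.029], [0.635, -0.288, 0.097]]
scene brush 0.7 [187. 165.] 176 [ 0.413 -0.306  0.01 ] [[0.401, -0.374, 0.0], [0.47, -0.253, 0.096]]
scene brush 0.67 [120. 213.] 149 [ 0.637 -0.46   0.01 ] [[0.589, -0.494, 0.004], [0.693, -0.421, 0.016]]
scene brush 0.61 [162. 128.] 308 [ 0.263 -0.462  0.012] [[0.232, -0.563, -0.003], [0.293, -0.389, 0.018]]
scene rest 0.71 [176. 206.] 466 [ 0.571 -0.293  0.013] [[0.521, -0.346, 0.006], [0.622, -0.27, 0.066]]
scene jar_a 0.92 [375. 276.] 578 [0.669 0.349 0.081] [[0.603, 0.325, 0.005], [0.686, 0.378, 0.095]]
scene jar_a 0.78 [268. 169.] 404 [ 0.387 -0.054  0.053] [[0.308, -
[... 1359 characters left out ...]
5]]
top jar_a 0.66 [146. 149.] 393 [0.652 0.341 0.087] [[0.63, 0.321, 0.02], [0.681, 0.37, 0.094]]
top jar_a 0.59 [277. 131.] 109 [ 0.68  -0.068  0.11 ] [[0.631, -0.086, -0.002], [0.725, -0.05, 0.261]]
top jar_a 0.51 [280. 233.] 280 [ 0.377 -0.056  0.074] [[0.353, -0.081, 0.001], [0.401, -0.031, 0.079]]
top flask 0.57 [199. 127.] 630 [0.698 0.164 0.121] [[0.678, 0.139, 0.007], [0.735, 0.202, 0.182]]
top palette 0.89 [163. 185.] 1697 [0.54  0.307 0.008] [[0.467, 0.248, 0.001], [0.613, 0.363, 0.033]]
1.1 [ 0.18241357 -0.54534901  0.21473082] [6.82947795e-05 9.87002795e-01 1.60703072e-01 9.87617374e-06] 0.08533478420440214
[[ 0.948  0.317  0.   ]
 [ 0.317 -0.948 -0.   ]
 [-0.     0.    -1.   ]]
```

View pics/scene0.png

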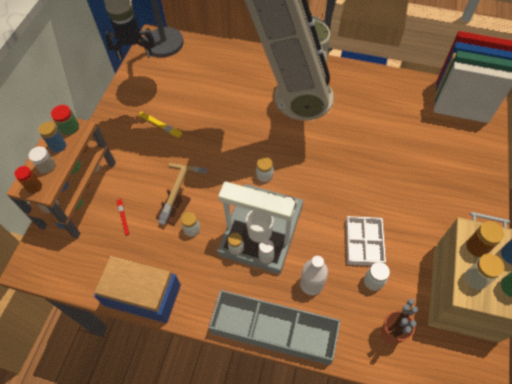

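View pics/top0.png

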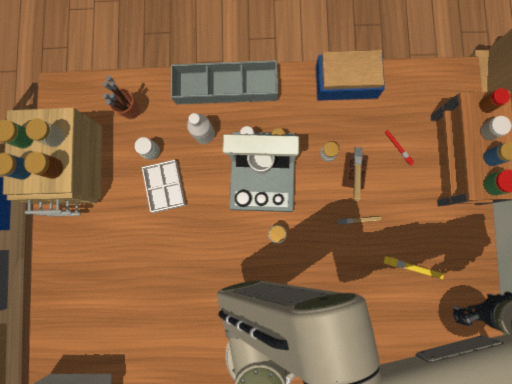

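Both pictures: the station is in the centre with the key row towards the robot (top view: large key ~(243,199), stop ~(262,199), small ~(278,199)). The target brush lies in its rest at top (357,172). A smaller brush is at (360,220), and there are red and yellow decoys. A jar stands at (277,234), in front of the keys.

```bash
python3 - <<'E'
from h import *
for n in ['top','scene']:
    z=np.load(f'{n}0.npz'); W=z['W'].reshape(-1,3); W=W[~np.isnan(W[:,0])]
    def box(lo,hi): return W[((W>lo)&(W<hi)).all(1)]
    b=box([.4,-.14,.25],[.75,.12,.27]); r=cv2.minAreaRect((b[:,:2]*1000).astype(np.float32)); print(n,'bar',len(b),r,np.median(b[:,2]))
    d=box([.42,-.14,.034],[.75,.12,.046]); r=cv2.minAreaRect((d[:,:2]*1000).astype(np.float32)); print('deck',len(d),r,np.median(d[:,2]))
    k=box([.44,-.14,.052],[.53,.12,.075])
    for a,c in [(.015,.09),(-.035,.012),(-.1,-.04)]:
        q=k[(k[:,1]>a)&(k[:,1]<c)]; print('key',len(q),((np.percentile(q,3,axis=0)+np.percentile(q,97,axis=0))/2).round(4),np.ptp(q,axis=0).round(3),np.median(q[:,2]).round(4))
    c=box([.53,-.08,.112],[.67,.05,.130]); print('rim',len(c),cv2.minEnclosingCircle((c[:,:2]*1000).astype(np.float32)),np.median(c[:,2]))
    o=[o for o in env.outline_of(n,'brush') if 0.53<np.nanmedian(np.load(f'{n}0.npz')['W'][o['mask']][:,0])<.58][0]
    w=z['W'][o['mask']]; w=w[~np.isnan(w[:,0])]
    br=w[(w[:,2]>.02)]
    for _ in range(8):
        m=np.median(br,0); u=np.linalg.svd(br-br.mean(0),full_matrices=False)[2][0]; u*=np.sign(u[0]); m=br.mean(0)
        e=np.linalg.norm((br-m)-np.outer((br-m)@u,u),axis=1); br=br[e<max(.012,np.percentile(e,97))]
    s=(br-m)@u; print('brush',len(br),m.round(4),u.round(3),'slope',np.degrees(np.arcsin(-u[2])).round(1),'yaw',np.degrees(np.arctan2(u[1],u[0])).round(1),'ends',(m+s.min()*u).round(4),(m+s.max()*u).round(4),np.ptp(s))
    f=box([.49,-.36,.009],[.66,-.25,.015]); r=cv2.minAreaRect((f[:,:2]*1000).astype(np.float32)); print('foot',r)
    im=z['im']
    j=box([.3,-.12,.07],[.45,.0,.09]);print('jar',j.min(0),j.max(0))
    if n=='scene':
        c=cv2.resize(im[150:260,110:310],(800,440),interpolation=cv2.INTER_CUBIC); cv2.imwrite('pics/crop1.png',c)
E
```

```text
top bar 1428 ((611.779541015625, -17.554542541503906), (199.00640869140625, 51.61827850341797), 86.64558410644531) 0.26048554303449334
deck 2660 ((577.4299926757812, -16.438194274902344), (199.76380920410156, 250.82716369628906), 86.49568939208984) 0.04074216330474621
key 180 [0.4901 0.0448 0.0592] [0.05  0.05  0.017] 0.0602
key 120 [ 0.4869 -0.0116  0.0591] [0.041 0.04  0.015] 0.059
key 69 [ 0.4838 -0.0623  0.0592] [0.031 0.031 0.016] 0.0557
rim 71 ((601.3419799804688, -14.483268737792969), 39.35681915283203) 0.1204947410181418
brush 357 [ 0.56   -0.3071  0.065 ] [ 0.913 -0.145 -0.382] slope 22.5 yaw -9.0 ends [ 0.4726 -0.2933  0.1016] [ 0.6494 -0.3213  0.0275] 0.19375651199750882
foot ((581.109619140625, -311.6028747558594), (70.44389343261719, 134.3394012451172), 78.7262954711914)
jar [ 0.35493474 -0.08022595  0.07002056] [ 0.40017641 -0.03461747  0.08141419]
scene bar 1327 ((609.339111328125, -16.01561737060547), (198.88226318359375, 53.901126861572266), 85.82642364501953) 0.26078081158834476
deck 2021 ((573.5132446289062, -14.913925170898438), (201.48980712890625, 253.3450164794922), 86.3320541381836) 0.041165165196843614
key 31 [0.476  0.0522 0.0587] [0.032 0.043 0.014] 0.0587
key 10 [ 0.4695 -0.0085  0.0597] [0.011 0.02  0.013] 0.0558
key 1 [ 0.4649 -0.0616  0.0541] [0. 0. 0.] 0.0541
rim 171 ((636.0963134765625, -15.741519927978516), 68.50422668457031) 0.12005708316664436
brush 364 [ 0.5598 -0.3057  0.0628] [ 0.913 -0.153 -0.379] slope 22.2 yaw -9.5 ends [ 0.4714 -0.2909  0.0994] [ 0.6416 -0.3195  0.0288] 0.18649911607501846
foot ((574.162109375, -312.01849365234375), (77.7167739868164, 135.11260986328125), 79.91687774658203)
jar [ 0.34795722 -0.08096752  0.07093458] [ 0.39963113 -0.03148202  0.08312442]
```

View pics/crop1.png

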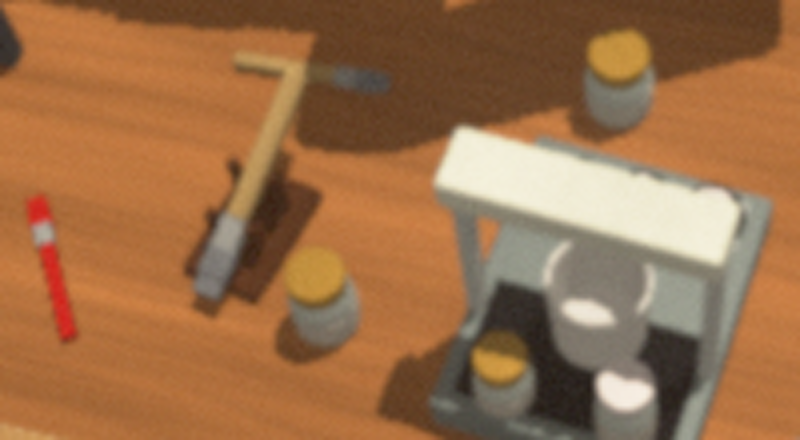

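The crop shows the target brush (butt at about (295,75), tip at (210,290)) lying in its rest, and the small brush behind it. The cup is under the bar and jars stand on the deck. The measurements agree with the sizes given: station origin (0.5765, -0.0165), yaw -3.6°, key tops z ≈ 0.060, cup (0.601, -0.0145).

```bash
cat >> h.py <<'E'
def ori(yaw,lean=0):
    t=np.radians(lean); M=np.array([[np.cos(t),0,np.sin(t)],[0,-1,0],[np.sin(t),0,-np.cos(t)]])
    return R.from_euler('z',yaw,degrees=True)*R.from_matrix(M.T if False else M)
def cur():
    s=env.get_state(); return np.array(s['tcp_pos']),R.from_quat(np.roll(s['orientation'],-1))
def plan(wps,start=None):
    p,q=start or cur()
    for (tp,tq) in wps:
        tp=np.array(tp); d=q.inv().apply(tp-p); r=(q.inv()*tq).as_rotvec()
        n=int(np.ceil(max(np.abs(d).max()/.12,np.abs(np.degrees(r)).max()/60,1e-9)-1e-3)) or 1
        for k in range(n):
            f=p+(tp-p)/(n-k); g=q*R.from_rotvec((q.inv()*tq).as_rotvec()/(n-k))
            dd=q.inv().apply(f-p)/.12; rr=np.degrees((q.inv()*g).as_rotvec())/60
            print('travel',dd.round(3).tolist(),'rot',rr.round(3).tolist(),'rows>=',int(np.ceil(max(np.linalg.norm(dd)*120/50,np.linalg.norm(rr)*60/8.59))),f.round(3))
            p,q=f,g
E
python3 -c "
from h import *
o=ori(-4)
plan([([.30,-.30,.215],o),([.490,.046,.150],o),([.490,.046,.083],o)])"
```

```text
travel [0.789, -0.814, -0.001] rot [0.0, -0.0, 0.187] rows>= 3 [ 0.241 -0.423  0.215]
travel [0.615, -0.952, -0.001] rot [0.0, -0.0, 0.187] rows>= 3 [ 0.3   -0.3    0.215]
travel [0.459, -0.996, 0.181] rot [-0.0, 0.0, 0.0] rows>= 3 [ 0.363 -0.185  0.193]
travel [0.459, -0.996, 0.181] rot [-0.0, 0.0, 0.0] rows>= 3 [ 0.427 -0.069  0.172]
travel [0.459, -0.996, 0.181] rot [-0.0, 0.0, 0.0] rows>= 3 [0.49  0.046 0.15 ]
travel [-0.0, -0.0, 0.558] rot [0.0, -0.0, 0.0] rows>= 2 [0.49  0.046 0.083]
```

```bash
python3 -m pendant '[{"travel":[0.789,-0.814,0],"rot":[0,0,0.187],"fingers":-1},{"travel":[0.789,-0.814,0],"rot":[0,0,0.187],"fingers":-1},{"travel":[0.789,-0.814,0],"rot":[0,0,0.187],"fingers":-1},{"travel":[0.789,-0.814,0],"rot":[0,0,0.187],"fingers":-1}]' 60
python3 -m pendant '[{"travel":[0.615,-0.952,0],"rot":[0,0,0.187],"fingers":-1},{"travel":[0.615,-0.952,0],"rot":[0,0,0.187],"fingers":-1},{"travel":[0.615,-0.952,0],"rot":[0,0,0.187],"fingers":-1},{"travel":[0.615,-0.952,0],"rot":[0,0,0.187],"fingers":-1}]'
python3 -m pendant '[{"travel":[0.46,-0.996,0.18],"rot":[0,0,0],"fingers":-1},{"travel":[0.46,-0.996,0.18],"rot":[0,0,0],"fingers":-1},{"travel":[0.46,-0.996,0.18],"rot":[0,0,0],"fingers":-1},{"travel":[0.46,-0.996,0.18],"rot":[0,0,0],"fingers":-1}]'
python3 -c "
from h import *
o=ori(-4)
plan([([.490,.046,.150],o),([.490,.046,.083],o)])"
```

```text
clock: 1.6
tcp_pos: [0.2424, -0.4186, 0.2151]
orientation: [-0.001, 0.998, 0.065, 0.0]
wrist_force: [-0.2, -1.0, 0.3]
finger_gap: 0.0277
grip_force: 0.0
clock: 2.0
tcp_pos: [0.3009, -0.297, 0.215]
orientation: [-0.0, 0.999, -0.032, 0.0]
wrist_force: [-0.3, -1.6, 0.8]
finger_gap: 0.0001
grip_force: 0.0
clock: 2.4
tcp_pos: [0.3642, -0.1826, 0.1926]
orientation: [-0.0, 0.999, -0.032, -0.0]
wrist_force: [0.1, -0.6, -0.3]
finger_gap: -0.0001
grip_force: 0.0
travel [0.462, -0.984, 0.178] rot [-0.0, 0.0, 0.003] rows>= 3 [ 0.427 -0.068  0.171]
travel [0.459, -0.985, 0.178] rot [-0.0, 0.0, 0.003] rows>= 3 [0.49  0.046 0.15 ]
travel [0.0, 0.0, 0.558] rot [-0.0, 0.0, -0.0] rows>= 2 [0.49  0.046 0.083]
```

```bash
python3 -m pendant '[{"travel":[0.46,-0.985,0.18],"rot":[0,0,0],"fingers":-1},{"travel":[0.46,-0.985,0.18],"rot":[0,0,0],"fingers":-1},{"travel":[0.46,-0.985,0.18],"rot":[0,0,0],"fingers":-1},{"travel":[0.46,-0.985,0.18],"rot":[0,0,0],"fingers":-1}]'
python3 -m pendant '[{"travel":[0.46,-0.985,0.18],"rot":[0,0,0],"fingers":-1},{"travel":[0.46,-0.985,0.18],"rot":[0,0,0],"fingers":-1},{"travel":[0.46,-0.985,0.18],"rot":[0,0,0],"fingers":-1},{"travel":[0.46,-0.985,0.18],"rot":[0,0,0],"fingers":-1},{"travel":[0.46,-0.985,0.18],"rot":[0,0,0],"fingers":-1},{"travel":[0.46,-0.985,0.18],"rot":[0,0,0],"fingers":-1}]'
python3 -c "
from h import *
print(*cur()[0].round(4))
plan([([.490,.046,.083],ori(-4)),([.490,.046,.072],ori(-4))])"
```

```text
clock: 2.8
tcp_pos: [0.428, -0.0694, 0.171]
orientation: [-0.0, 0.999, -0.033, 0.0]
wrist_force: [-0.8, -1.3, -0.7]
finger_gap: 0.0002
grip_force: 0.0
clock: 3.4
tcp_pos: [0.4897, 0.0419, 0.15]
orientation: [0.0, 0.999, -0.035, 0.0]
wrist_force: [-0.4, -0.2, 0.5]
finger_gap: -0.0001
grip_force: 0.0
0.4897 0.0419 0.15
travel [-0.0, -0.034, 0.559] rot [0.001, -0.0, -0.001] rows>= 2 [0.49  0.046 0.083]
travel [0.0, 0.0, 0.092] rot [-0.0, 0.0, 0.0] rows>= 1 [0.49  0.046 0.072]
```

```bash
python3 -m pendant '[{"travel":[0,-0.03,0.3],"rot":[0,0,0],"fingers":-1},{"travel":[0,-0.03,0.55],"rot":[0,0,0],"fingers":-1},{"travel":[0,-0.03,0.59],"rot":[0,0,0],"fingers":-1},{"travel":[0,-0.03,0.61],"rot":[0,0,0],"fingers":-1},{"travel":[0,-0.03,0.61],"rot":[0,0,0],"fingers":-1}]'
python3 -m pendant '[{"travel":[0,0,0.02],"rot":[0,0,0],"fingers":-1},{"travel":[0,0,0.025],"rot":[0,0,0],"fingers":-1},{"travel":[0,0,0.025],"rot":[0,0,0],"fingers":-1}]'
```

```text
clock: 3.9
tcp_pos: [0.4906, 0.0457, 0.0778]
orientation: [-0.0, 0.999, -0.035, 0.001]
wrist_force: [0.3, -0.0, -0.6]
finger_gap: -0.0001
grip_force: 0.0
clock: 4.2
tcp_pos: [0.4903, 0.0465, 0.0743]
orientation: [-0.0, 0.999, -0.034, 0.001]
wrist_force: [0.0, 0.6, -0.0]
finger_gap: -0.0001
grip_force: 0.0
```

```bash
python3 -m pendant '[{"travel":[0,0,0.02],"rot":[0,0,0],"fingers":-1},{"travel":[0,0,0.02],"rot":[0,0,0],"fingers":-1}]'
python3 -m pendant '[{"travel":[0,0,0.015],"rot":[0,0,0],"fingers":-1},{"travel":[0,0,0.015],"rot":[0,0,0],"fingers":-1}]'
python3 - <<'E'
from h import *
im,d=env.read_camera('scene'); cv2.imwrite('pics/press1.png',cv2.resize(im[130:260,180:340],(800,650))[:600]); print(env.get_state()['wrist_force'])
E
```

```text
clock: 4.4
tcp_pos: [0.4897, 0.0466, 0.0711]
orientation: [-0.0, 0.999, -0.034, -0.0]
wrist_force: [0.1, -0.3, -0.0]
finger_gap: 0.0001
grip_force: 0.0
clock: 4.6
tcp_pos: [0.4896, 0.0466, 0.0692]
orientation: [-0.0, 0.999, -0.034, -0.0]
wrist_force: [0.7, -0.2, 0.1]
finger_gap: 0.0003
grip_force: 0.0
[ 0.46354273 -0.86586616  0.22096833]
```

View pics/press1.png

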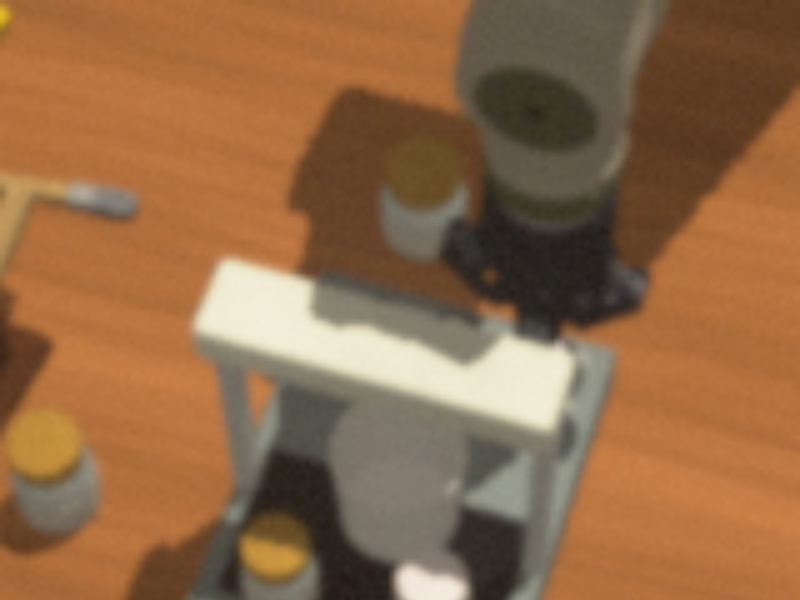

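The view from the far side shows the closed fingers at about (540,325), near the key row behind the bar. I can't tell whether they touch, so I'll project the points and measure.

```bash
python3 - <<'E'
from h import *
for n in ['scene','top']:
    for p in [[.49,.0465,.06],[.49,.0465,.05],[.4835,-.0625,.06]]: print(n,p,np.round(proj(n,p),1))
im,d=env.read_camera('top');W=cloud('top',d)
a=cv2.resize(np.load('top0.npz')['im'][165:225,220:305],(425,300),interpolation=cv2.INTER_CUBIC)
b=cv2.resize(im[165:225,220:305],(425,300),interpolation=cv2.INTER_CUBIC)
a2=cv2.resize(np.load('scene0.npz')['im'][160:220,230:315],(425,300),interpolation=cv2.INTER_CUBIC)
s,_=env.read_camera('scene'); b2=cv2.resize(s[160:220,230:315],(425,300),interpolation=cv2.INTER_CUBIC)
o=np.vstack([np.hstack([a,b]),np.hstack([a2,b2])])
cv2.imwrite('pics/cmp.png',cv2.resize(o,(800,565)))
W0=np.load('top0.npz')['W']; 
g=W0[190:207,236:284,2]*1000; np.set_printoptions(linewidth=300); print(np.nan_to_num(g).astype(int)[:, ::2])
print(env.get_state()['tau'])
E
```

```text
scene [0.49, 0.0465, 0.06] [286.4 202.1]
scene [0.49, 0.0465, 0.05] [286.2 203.7]
scene [0.4835, -0.0625, 0.06] [253.2 192.9]
top [0.49, 0.0465, 0.06] [242.6 197.8]
top [0.49, 0.0465, 0.05] [242.8 198.1]
top [0.4835, -0.0625, 0.06] [278.1 198.9]
[[43 39 51 50 51 49 38 43 36 42 38 38 40 44 39 40 44 41 41 38 37 38 37 35]
 [42 52 55 54 52 50 52 39 37 41 43 43 38 41 37 39 41 43  0 44 39 41 39 41]
 [42 52 56 61 60 50 47 45 43 41 40 45 56 53 48 42 37 43 39 39 39 38 42 41]
 [50 50 62 60 62 61 54 53 42 36 41 55 54 56 56 41 45 38 42 43 38 39 40 42]
 [47 56 55 63 62 63 55 57 40 40 54 47 65 65 50 55 43 35 40 42 47  0 48 40]
 [53 63 61 64 58 63 58 51 39 38 54 56 60 62 63 53 41 39 41 50 53 51 54 53]
 [52 64 59 65 63 57 62 51 42 41 50 59 59 59 61 53 41 35 43 48 53 59 55 52]
 [55 60 61 66 63 64 62 51 41 44 55 58 59 60 59 53 50 38 42 52 66 64 60 51]
 [50 63 64 62 61 62 59 51 46 41 52 63 61 58 65 52 52 44 45 52 64 58 62 54]
 [53 64 65 69 60 60 60 53 40 45 51 67 59 61 61 53 51 37 38 53 63 63 64 51]
 [47 60 58 64 65 62 61 50 37 38 51 62 61 64 63 53 53 37 39 53 64 63 62 54]
 [51 59 65 62 64 59 57 52 35 43 47 64 65 65 59 50 42 42 43 53 51 64 62 55]
 [52 58 58 60 64 61 50 50 41 37 53 52 58 61 55 54 40 44 41 51 48 54 56 55]
 [40 49 53 61 62 48 48 42 44 40 50 53 53 53 49 52 44 38 39 48 51 49 51 51]
 [37 52  0 52 52 55 52 39 45 38 39 51 50 53 54 38 38 43 43 43 51 56 50 39]
 [45 41 54 52 53 53 43 42 38 40 41 35 52 49 47 38 42 42 40 40 39 41 40 38]
 [43 37 47 49 49 51 43 43 45 39 40 41 37 38 42 39 43 40 37 40 41 43 41 39]]
[ 7.65569683e-03 -4.06216621e+01  2.59702027e+01  3.97530093e-03  1.76174442e-03 -5.11242376e-06]
```

View pics/cmp.png

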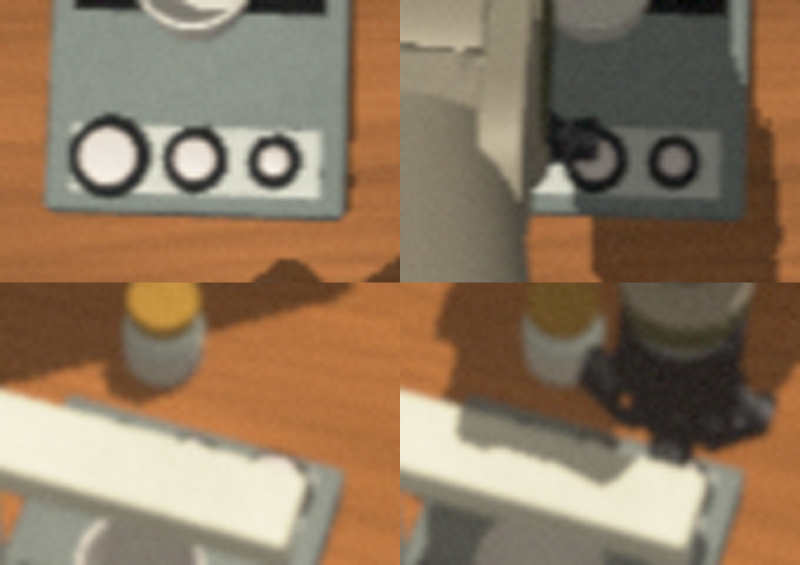

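The power key's top is at about z = 0.061, and the comparison shows the fingers over it with no contact force yet. I'll go on down in small steps and watch the force.

```bash
for i in 1; do python3 -m pendant '[{"travel":[0,0,0.015],"rot":[0,0,0],"fingers":-1},{"travel":[0,0,0.015],"rot":[0,0,0],"fingers":-1}]' | sed -n '2p;4p'
python3 -m pendant '[{"travel":[0,0,0.015],"rot":[0,0,0],"fingers":-1},{"travel":[0,0,0.015],"rot":[0,0,0],"fingers":-1}]' | sed -n '2p;4p'; done
```

```text
tcp_pos: [0.4897, 0.0466, 0.0674]
wrist_force: [0.3, -0.4, -0.3]
tcp_pos: [0.4897, 0.0466, 0.0656]
wrist_force: [0.5, 0.3, -0.1]
```

```bash
python3 -m pendant '[{"travel":[0,0,0.015],"rot":[0,0,0],"fingers":-1},{"travel":[0,0,0.015],"rot":[0,0,0],"fingers":-1}]' | sed -n '2p;4p'
python3 -m pendant '[{"travel":[0,0,0.015],"rot":[0,0,0],"fingers":-1},{"travel":[0,0,0.015],"rot":[0,0,0],"fingers":-1}]' | sed -n '2p;4p'
python3 -c "
from h import *
im,d=env.read_camera('scene');W=cloud('scene',d)
im0=np.load('scene0.npz')['im']
sub=W[150:206,255:305]
m=(sub[...,0]>.44)&(sub[...,0]<.54)&(abs(sub[...,1]-.046)<.05)&(sub[...,2]<.2)
p=sub[m]; b=np.abs(im[150:206,255:305].astype(int)).max(-1)[m]
p=p[b<70]; print(len(p)); 
for z in np.arange(.03,.14,.01):
  q=p[(p[:,2]>=z)&(p[:,2]<z+.01)]
  if len(q): print(round(z,2),len(q),q.mean(0).round(3),np.ptp(q,axis=0).round(3))
"
```

```text
tcp_pos: [0.4897, 0.0466, 0.0638]
wrist_force: [-0.7, 0.6, -0.2]
tcp_pos: [0.4897, 0.0466, 0.062]
wrist_force: [-0.1, -0.2, 0.4]
311
0.04 1 [ 0.459 -0.001  0.045] [0. 0. 0.]
0.1 4 [0.494 0.057 0.107] [0.006 0.005 0.006]
0.11 10 [0.495 0.048 0.116] [0.016 0.02  0.008]
0.12 19 [0.495 0.046 0.126] [0.02  0.046 0.008]
0.13 58 [0.493 0.053 0.136] [0.026 0.071 0.009]
0.14 32 [0.499 0.042 0.146] [0.023 0.083 0.01 ]
```

```bash
for k in 1 ; do python3 -c "
from h import *
s=env.get_state();print(np.round(s['tau'],2),np.round(s['joint_pos'],3))"
python3 -m pendant '[{"travel":[0,0,0.012],"rot":[0,0,0],"fingers":-1},{"travel":[0,0,0.012],"rot":[0,0,0],"fingers":-1}]' | sed -n '2p;4p'
python3 -m pendant '[{"travel":[0,0,0.012],"rot":[0,0,0],"fingers":-1},{"travel":[0,0,0.012],"rot":[0,0,0],"fingers":-1}]' | sed -n '2p;4p'
python3 -c "
from h import *
s=env.get_state();print(np.round(s['tau'],2),np.round(s['joint_pos'],3),s['clock'])"; done
```

```text
[-1.000e-02 -4.076e+01  2.571e+01 -3.000e-02  0.000e+00 -0.000e+00] [-0.069  0.259 -0.424  0.889  0.     3.141]
tcp_pos: [0.4897, 0.0466, 0.0607]
wrist_force: [-0.3, 0.5, 0.3]
tcp_pos: [0.4897, 0.0466, 0.0592]
wrist_force: [0.2, -0.5, 0.5]
[-1.00e-02 -4.09e+01  2.57e+01 -6.00e-02  0.00e+00 -0.00e+00] [-0.069  0.262 -0.428  0.882  0.     3.141] 6.0
```

No contact even with TCP at z = 0.059, which doesn't fit, and joint 6 is sitting at its range end. I'll back up, turn the yaw away from the limit, and measure where the fingertips really are.

```bash
python3 -m pendant '[{"travel":[0,0,-0.4],"rot":[0,0,0],"fingers":-1},{"travel":[0,0,-0.8],"rot":[0,0,-0.1],"fingers":-1},{"travel":[0,0,-1],"rot":[0,0,-0.25],"fingers":-1},{"travel":[0,0,-1],"rot":[0,0,-0.25],"fingers":-1},{"travel":[0,0,-1],"rot":[0,0,-0.25],"fingers":-1}]'
python3 -c "
from h import *
s=env.get_state();print(np.round(s['joint_pos'],3))
p=np.array(s['tcp_pos'])
im,d=env.read_camera('scene');W=cloud('scene',d)
print([np.round(proj('scene',p-[0,0,k])) for k in (-.054,0,.019)])
o=im.copy()
for k,c in((-.054,(255,0,0)),(0,(0,255,0)),(.019,(0,0,255))): cv2.circle(o,tuple(int(round(x)) for x in proj('scene',p-[0,0,k])),1,c,-1)
cv2.imwrite('pics/tip.png',cv2.resize(o[110:230,210:370],(800,600),interpolation=cv2.INTER_CUBIC))
"
```

```text
clock: 6.5
tcp_pos: [0.4901, 0.0465, 0.1797]
orientation: [-0.0, 0.995, 0.096, 0.001]
wrist_force: [-0.1, 0.4, -0.7]
finger_gap: 0.0001
grip_force: 0.0
[-0.069  0.167 -0.231  1.171  0.     2.88 ]
[array([289., 172.]), array([288., 182.]), array([288., 185.])]
```

View pics/tip.png

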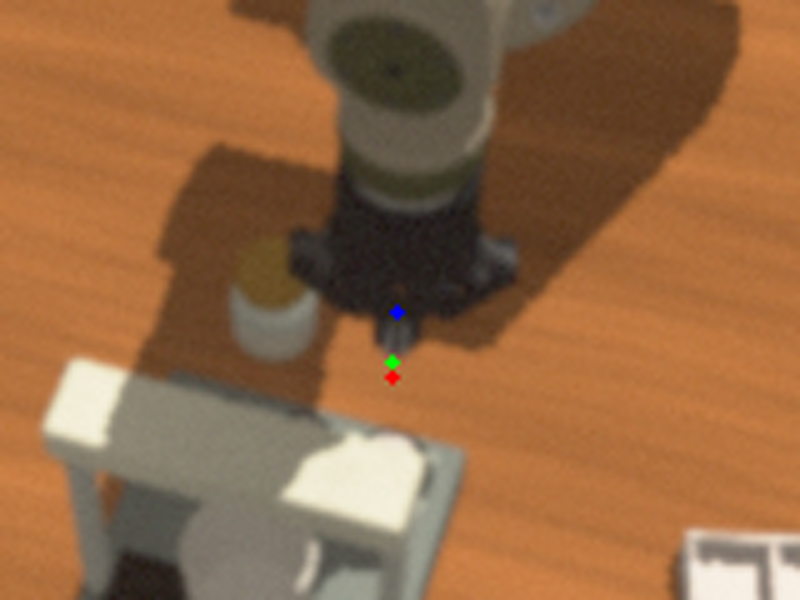

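The red dot, where the fingertips should be, is about 28 px (roughly 30 mm) below the visible fingertip end at (397,350). I'll check this with the depth.

```bash
python3 -c "
from h import *
p=cur()[0];print(p)
for n in ['scene','top']:
  im,d=env.read_camera(n);W=cloud(n,d).reshape(-1,3);b=im.reshape(-1,3).max(1)
  m=(abs(W[:,0]-p[0])<.045)&(abs(W[:,1]-p[1])<.06)&(W[:,2]>.09)&(W[:,2]<.32)
  q=W[m];
  for z in np.arange(.09,.32,.01):
    a=q[(q[:,2]>=z)&(q[:,2]<z+.01)]
    if len(a): print(n,round(z,2),len(a),np.median(a,0).round(3),'y',a[:,1].min().round(3),a[:,1].max().round(3),'x',a[:,0].max().round(3))
"
```

```text
[0.48932365 0.04653213 0.17860777]
scene 0.19 1 [0.495 0.05  0.198] y 0.05 0.05 x 0.495
scene 0.2 14 [0.497 0.046 0.206] y 0.035 0.057 x 0.5
scene 0.21 18 [0.496 0.045 0.214] y 0.034 0.06 x 0.501
scene 0.22 18 [0.496 0.049 0.224] y 0.034 0.06 x 0.502
scene 0.23 20 [0.498 0.047 0.236] y 0.032 0.064 x 0.502
scene 0.24 52 [0.497 0.047 0.245] y 0.016 0.078 x 0.506
scene 0.25 80 [0.493 0.042 0.253] y 0.008 0.09 x 0.508
scene 0.26 62 [0.501 0.043 0.266] y -0.003 0.093 x 0.51
scene 0.27 63 [0.501 0.052 0.275] y -0.009 0.103 x 0.511
scene 0.28 111 [0.499 0.047 0.285] y -0.013 0.106 x 0.513
scene 0.29 108 [0.496 0.049 0.293] y -0.013 0.104 x 0.512
scene 0.3 40 [0.496 0.046 0.304] y 0.003 0.089 x 0.511
scene 0.31 16 [0.501 0.014 0.314] y 0.006 0.085 x 0.506
top 0.25 3 [0.486 0.008 0.256] y 0.0 0.011 x 0.487
top 0.26 7 [0.486 0.007 0.265] y 0.002 0.013 x 0.49
top 0.27 7 [0.491 0.001 0.275] y -0.006 0.005 x 0.511
top 0.28 40 [ 0.498 -0.006  0.286] y -0.012 0.006 x 0.514
top 0.29 27 [ 0.5   -0.002  0.296] y -0.012 0.006 x 0.506
top 0.3 12 [0.496 0.006 0.305] y 0.001 0.008 x 0.507
top 0.31 6 [0.492 0.007 0.315] y 0.005 0.01 x 0.506
```

The depth confirms it. The closed fingertips end about 20 mm above the reported TCP instead of 19 mm below it, an offset of about 39 mm, and the lateral position is right. I'll find the exact contact height by touching the power key.

```bash
python3 -m pendant '[{"travel":[0,0,0.4],"rot":[0,0,0],"fingers":-1},{"travel":[0,0,0.8],"rot":[0,0,0],"fingers":-1},{"travel":[0,0,1],"rot":[0,0,0],"fingers":-1},{"travel":[0,0,1],"rot":[0,0,0],"fingers":-1}]' | sed -n '2p;4p'
python3 -m pendant '[{"travel":[0,0,0.05],"rot":[0,0,0],"fingers":-1},{"travel":[0,0,0.09],"rot":[0,0,0],"fingers":-1},{"travel":[0,0,0.11],"rot":[0,0,0],"fingers":-1},{"travel":[0,0,0.11],"rot":[0,0,0],"fingers":-1}]' | sed -n '2p;4p'
python3 -m pendant '[{"travel":[0,0,0.015],"rot":[0,0,0],"fingers":-1},{"travel":[0,0,0.015],"rot":[0,0,0],"fingers":-1}]' | sed -n '2p;4p'
python3 -m pendant '[{"travel":[0,0,0.015],"rot":[0,0,0],"fingers":-1},{"travel":[0,0,0.015],"rot":[0,0,0],"fingers":-1}]' | sed -n '2p;4p'
```

```text
tcp_pos: [0.485, 0.0468, 0.0546]
wrist_force: [-0.2, -0.0, -0.3]
tcp_pos: [0.4905, 0.0465, 0.0468]
wrist_force: [0.2, 0.5, 1.0]
tcp_pos: [0.4906, 0.0465, 0.045]
wrist_force: [0.3, -0.8, 0.9]
tcp_pos: [0.4906, 0.0465, 0.043]
wrist_force: [1.2, -0.1, 3.8]
```

```bash
python3 -m pendant '[{"travel":[0,0,0.012],"rot":[0,0,0],"fingers":-1},{"travel":[0,0,0.012],"rot":[0,0,0],"fingers":-1}]' | sed -n '2p;4p'
python3 -m pendant '[{"travel":[0,0,0.012],"rot":[0,0,0],"fingers":-1},{"travel":[0,0,0.012],"rot":[0,0,0],"fingers":-1}]' | sed -n '2p;4p'
```

```text
tcp_pos: [0.4905, 0.0465, 0.0414]
wrist_force: [1.2, -0.3, 3.7]
tcp_pos: [0.4906, 0.0465, 0.0399]
wrist_force: [1.9, -0.6, 3.9]
```

```bash
python3 -m pendant '[{"travel":[0,0,0.01],"rot":[0,0,0],"fingers":-1},{"travel":[0,0,0.01],"rot":[0,0,0],"fingers":-1}]' | sed -n '2p;4p'
```

```text
tcp_pos: [0.4906, 0.0465, 0.0394]
wrist_force: [1.1, -0.2, 9.2]
```

The power key is fully down: 9 N at TCP z = 0.0394, contact from about 0.0455. So the tip is at reported TCP + 15.5 mm. Next I release and move to the wash key.

```bash
python3 -m pendant '[{"travel":[0,0,-0.2],"rot":[0,0,0],"fingers":-1},{"travel":[0,0,-0.4],"rot":[0,0,0],"fingers":-1},{"travel":[0,0,-0.4],"rot":[0,0,0],"fingers":-1},{"travel":[0,0,-0.4],"rot":[0,0,0],"fingers":-1}]' | sed -n '2p;4p'
python3 -c "
from h import *
p,q=cur()
plan([([.4835,-.0625,.085],q),([.4835,-.0625,.048],q)])"
```

```text
tcp_pos: [0.4891, 0.0466, 0.086]
wrist_force: [-0.5, -1.1, -1.1]
travel [-0.221, 0.883, 0.008] rot [0.0, 0.0, 0.0] rows>= 3 [ 0.484 -0.062  0.085]
travel [0.0, 0.0, 0.308] rot [0.0, 0.0, 0.0] rows>= 1 [ 0.484 -0.062  0.048]
```

```bash
python3 -m pendant '[{"travel":[-0.22,0.88,0],"rot":[0,0,0],"fingers":-1},{"travel":[-0.22,0.88,0],"rot":[0,0,0],"fingers":-1},{"travel":[-0.22,0.88,0],"rot":[0,0,0],"fingers":-1},{"travel":[-0.22,0.88,0],"rot":[0,0,0],"fingers":-1},{"travel":[-0.22,0.88,0.1],"rot":[0,0,0],"fingers":-1},{"travel":[-0.22,0.88,0.3],"rot":[0,0,0],"fingers":-1},{"travel":[-0.22,0.88,0.3],"rot":[0,0,0],"fingers":-1}]' | sed -n '2p;4p'
python3 -m pendant '[{"travel":[0,0,0.02],"rot":[0,0,0],"fingers":-1},{"travel":[0,0,0.04],"rot":[0,0,0],"fingers":-1},{"travel":[0,0,0.055],"rot":[0,0,0],"fingers":-1},{"travel":[0,0,0.055],"rot":[0,0,0],"fingers":-1}]' | sed -n '2p;4p'
```

```text
tcp_pos: [0.4811, -0.0598, 0.047]
wrist_force: [-0.8, 0.0, 0.2]
tcp_pos: [0.4848, -0.0618, 0.0444]
wrist_force: [-0.4, 0.7, 2.6]
```

```bash
python3 -m pendant '[{"travel":[0,0,0.012],"rot":[0,0,0],"fingers":-1},{"travel":[0,0,0.024],"rot":[0,0,0],"fingers":-1},{"travel":[0,0,0.024],"rot":[0,0,0],"fingers":-1}]' | sed -n '2p;4p'
python3 -m pendant '[{"travel":[0,0,0.012],"rot":[0,0,0],"fingers":-1},{"travel":[0,0,0.012],"rot":[0,0,0],"fingers":-1}]' | sed -n '2p;4p'
```

```text
tcp_pos: [0.4848, -0.062, 0.0413]
wrist_force: [0.6, 3.2, 3.6]
tcp_pos: [0.4848, -0.0621, 0.0397]
wrist_force: [1.4, 3.0, 5.7]
```

```bash
python3 -m pendant '[{"travel":[0,0,0.008],"rot":[0,0,0],"fingers":-1},{"travel":[0,0,0.008],"rot":[0,0,0],"fingers":-1}]' | sed -n '2p;4p'
```

```text
tcp_pos: [0.4849, -0.0621, 0.0393]
wrist_force: [0.4, 2.1, 9.1]
```

Wash key is fully down too. I release it and move to a leaning standoff behind the brush, opening the fingers partly.

```bash
python3 -m pendant '[{"travel":[0,0,-0.4],"rot":[0,0,0],"fingers":-1},{"travel":[0,0,-0.8],"rot":[0,0,0],"fingers":-1},{"travel":[0,0,-1],"rot":[0,0,0],"fingers":-1},{"travel":[0,0,-1],"rot":[0,0,0],"fingers":-1}]' | sed -n '2p;4p'
python3 -c "
from h import *
plan([([.44,-.282,.165],ori(-9.2,43))])"
```

```text
tcp_pos: [0.4864, -0.0635, 0.1621]
wrist_force: [0.6, -0.8, -0.3]
travel [-0.365, 0.856, -0.011] rot [-0.062, 0.352, 0.161] rows>= 3 [ 0.463 -0.173  0.164]
travel [-0.201, 0.907, -0.058] rot [-0.062, 0.352, 0.161] rows>= 3 [ 0.44  -0.282  0.165]
```

```bash
python3 -m pendant '[{"travel":[-0.365,0.856,0],"rot":[-0.062,0.352,0.161],"fingers":0.2},{"travel":[-0.365,0.856,0],"rot":[-0.062,0.352,0.161],"fingers":0.2},{"travel":[-0.365,0.856,0],"rot":[-0.062,0.352,0.161],"fingers":0.2},{"travel":[-0.365,0.856,0],"rot":[-0.062,0.352,0.161],"fingers":0.2}]' | sed -n '2,3p'
python3 -m pendant '[{"travel":[-0.2,0.907,-0.06],"rot":[-0.062,0.352,0.161],"fingers":0.2},{"travel":[-0.2,0.907,-0.06],"rot":[-0.062,0.352,0.161],"fingers":0.2},{"travel":[-0.2,0.907,-0.06],"rot":[-0.062,0.352,0.161],"fingers":0.2},{"travel":[-0.2,0.907,-0.06],"rot":[-0.062,0.352,0.161],"fingers":0.2},{"travel":[-0.2,0.907,-0.06],"rot":[-0.062,0.352,0.161],"fingers":0.2},{"travel":[-0.2,0.907,-0.06],"rot":[-0.062,0.352,0.161],"fingers":0.2}]'
python3 - <<'E'
from h import *
s=env.get_state();p,q=cur();print(p.round(4),np.round(s['joint_pos'],3));M=q.as_matrix();print(M.round(3))
for n in ['scene','top']:
    im,d=env.read_camera(n);W=cloud(n,d).reshape(-1,3);c=im.reshape(-1,3).astype(int)
    L=(W-p)@M  # tool coords
    m=(abs(L[:,0])<.06)&(abs(L[:,1])<.075)&(L[:,2]>-.12)&(L[:,2]<.05)&(W[:,2]>.105)
    for z in np.arange(-.12,.05,.01):
        a=L[m&(L[:,2]>=z)&(L[:,2]<z+.01)]
        if len(a): print(n,round(z,2),len(a),np.median(a,0).round(3),'y',a[:,1].min().round(3),a[:,1].max().round(3),'x',a[:,0].min().round(3),a[:,0].max().round(3))
    if n=='scene': 
        for k,cc in((-.0345,(0,255,0)),(-.0155,(0,0,255)),(0,(255,0,0))): cv2.circle(im,tuple(int(round(x)) for x in proj(n,p+k*M[:,2])),1,cc,-1)
        cv2.imwrite('pics/lean.png',cv2.resize(im[110:230,110:270],(800,600),interpolation=cv2.INTER_CUBIC))
E
```

```text
tcp_pos: [0.4556, -0.171, 0.1543]
orientation: [0.013, 0.983, 0.008, 0.183]
clock: 12.05
tcp_pos: [0.4391, -0.2807, 0.1606]
orientation: [0.028, 0.929, -0.073, 0.362]
wrist_force: [-0.0, -0.4, 0.4]
finger_gap: 0.0509
grip_force: 0.0
[ 0.4391 -0.2807  0.1606] [-1.069 -0.169 -0.888  0.339  0.566  2.382]
[[ 0.727 -0.156  0.669]
 [-0.116 -0.988 -0.105]
 [ 0.677 -0.001 -0.736]]
scene -0.12 141 [ 0.01  -0.007 -0.115] y -0.07 0.064 x -0.012 0.023
scene -0.11 109 [ 0.01  -0.004 -0.105] y -0.07 0.063 x -0.011 0.021
scene -0.1 114 [ 0.01  -0.007 -0.095] y -0.067 0.059 x -0.02 0.022
scene -0.09 97 [ 0.01  -0.022 -0.085] y -0.065 0.056 x -0.017 0.023
scene -0.08 95 [ 0.008  0.02  -0.075] y -0.061 0.054 x -0.016 0.018
scene -0.07 45 [ 0.01   0.025 -0.066] y -0.046 0.053 x -0.016 0.017
scene -0.06 41 [ 0.007  0.023 -0.055] y -0.041 0.04 x -0.012 0.013
scene -0.05 43 [ 0.005 -0.029 -0.045] y -0.043 0.037 x -0.011 0.011
scene -0.04 42 [ 0.006  0.021 -0.035] y -0.041 0.038 x -0.016 0.015
scene -0.03 23 [ 0.006  0.024 -0.025] y -0.035 0.035 x -0.012 0.017
top -0.12 133 [ 0.013  0.    -0.115] y -0.068 0.067 x -0.011 0.023
top -0.11 84 [ 0.014 -0.001 -0.105] y -0.065 0.065 x 0.004 0.021
top -0.1 90 [ 0.013  0.    -0.094] y -0.065 0.064 x -0.007 0.021
top -0.09 70 [ 0.013 -0.025 -0.086] y -0.062 0.059 x -0.013 0.021
top -0.08 103 [ 0.008  0.032 -0.074] y -0.058 0.059 x -0.011 0.017
top -0.07 49 [ 0.012 -0.026 -0.067] y -0.055 0.057 x -0.009 0.017
top -0.06 33 [ 0.011  0.025 -0.054] y -0.04 0.044 x -0.007 0.015
top -0.05 28 [ 0.01  -0.027 -0.045] y -0.04 0.038 x -0.003 0.016
top -0.04 33 [ 0.01  -0.027 -0.034] y -0.04 0.038 x -0.008 0.014
top -0.03 19 [ 0.01   0.025 -0.026] y -0.039 0.036 x -0.003 0.015
```

View pics/lean.png

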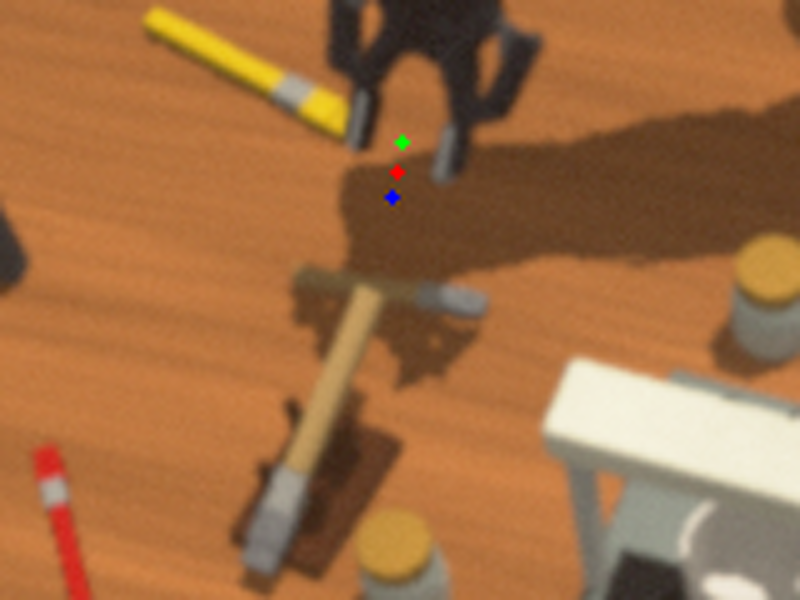

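The leaning view shows both open fingertips at (358,145) and (443,178), centred on the tool axis, with the offset along the tool axis. So the real grasp point is at tool z ≈ -0.037. The brush lies clear, with its butt at (368,290).

```bash
python3 -c "
from h import *
o=ori(-9.2,43);tz=o.apply([0,0,1]);G=np.array([.5055,-.2975,.079]);T=G+.037*tz
plan([(T-.05*tz,o),(T,o)])"
```

```text
travel [-0.048, 0.054, 0.778] rot [-0.004, 0.006, 0.002] rows>= 2 [ 0.497 -0.296  0.089]
travel [-0.0, -0.0, 0.417] rot [0.0, 0.0, 0.0] rows>= 1 [ 0.53  -0.302  0.052]
```

```bash
python3 -m pendant '[{"travel":[-0.05,0.054,0.3],"rot":[-0.004,0.006,0.002],"fingers":0.2},{"travel":[-0.05,0.054,0.6],"rot":[-0.004,0.006,0.002],"fingers":0.2},{"travel":[-0.05,0.054,0.78],"rot":[-0.004,0.006,0.002],"fingers":0.2},{"travel":[-0.05,0.054,0.78],"rot":[-0.004,0.006,0.002],"fingers":0.2},{"travel":[-0.05,0.054,0.78],"rot":[-0.004,0.006,0.002],"fingers":0.2}]'
python3 - <<'E'
from h import *
p,q=cur();M=q.as_matrix()
o=ori(-9.2,43);tz=o.apply([0,0,1]);G=np.array([.5055,-.2975,.079]);T=G+.037*tz
plan([(T,o)])
for n in ['scene','top']:
    im,d=env.read_camera(n);W=cloud(n,d).reshape(-1,3);c=im.reshape(-1,3).astype(int)
    L=(W-p)@M
    br=(W[:,2]>.06)&(c[:,2]>c[:,0]+25)&(L[:,2]>-.03)&(abs(L[:,1])<.03)&(abs(W[:,0]-.51)<.05)
    a=W[br]; print(n,'wood',len(a),np.median(L[br],0).round(4),a.min(0).round(3),a.max(0).round(3), 'y', np.percentile(L[br][:,1],[5,95]).round(4))
    f=(L[:,2]>-.06)&(L[:,2]<-.018)&(abs(L[:,1])<.05)&(abs(L[:,0])<.03)&(c.max(1)<110)
    print('fingers',f.sum(),np.percentile(L[f],[2,98],axis=0).round(3).tolist())
E
```

```text
clock: 12.65
tcp_pos: [0.496, -0.2952, 0.0869]
orientation: [0.029, 0.927, -0.075, 0.365]
wrist_force: [0.4, 0.4, 0.2]
finger_gap: 0.051
grip_force: 0.0
travel [0.015, 0.006, 0.412] rot [-0.001, 0.001, -0.001] rows>= 1 [ 0.53  -0.302  0.052]
scene wood 224 [ 0.0121 -0.      0.0203] [ 0.462 -0.326  0.06 ] [ 0.559 -0.283  0.117] y [-0.0096  0.0194]
fingers 116 [[-0.011, -0.042, -0.06], [0.013, 0.036, -0.024]]
top wood 203 [0.0126 0.0021 0.0166] [ 0.47  -0.327  0.062] [ 0.559 -0.285  0.114] y [-0.0065  0.0173]
fingers 86 [[-0.007, -0.04, -0.059], [0.015, 0.038, -0.024]]
```

```bash
python3 -m pendant '[{"travel":[0.015,0.015,0.2],"rot":[0,0,0],"fingers":0.2},{"travel":[0.015,0.015,0.41],"rot":[0,0,0],"fingers":0.2},{"travel":[0.015,0.015,0.41],"rot":[0,0,0],"fingers":0.2},{"travel":[0.015,0.015,0.41],"rot":[0,0,0],"fingers":0.2}]'
python3 -m pendant '[{"travel":[0,0,0],"rot":[0,0,0],"fingers":-0.3},{"travel":[0,0,0],"rot":[0,0,0],"fingers":-0.5},{"travel":[0,0,0],"rot":[0,0,0],"fingers":-1},{"travel":[0,0,0],"rot":[0,0,0],"fingers":-1},{"travel":[0,0,0],"rot":[0,0,0],"fingers":-1}]' 60
```

```text
clock: 13.15
tcp_pos: [0.5291, -0.3036, 0.0528]
orientation: [0.03, 0.927, -0.076, 0.365]
wrist_force: [0.2, 0.8, -0.1]
finger_gap: 0.0514
grip_force: 0.0
clock: 13.65
tcp_pos: [0.5298, -0.3043, 0.0533]
orientation: [0.03, 0.927, -0.076, 0.366]
wrist_force: [-0.4, 0.2, 2.7]
finger_gap: 0.017
grip_force: 58.5
```

Gripped: opening 17 mm, 58 N. Lift straight up, then pitch and back off to the standoff.

```bash
python3 -c "
from h import *
p,q=cur();np.savez('grasp.npz',p=p,q=q.as_quat())
o=ori(0,15);tz=o.apply([0,0,1])
B=np.array([.42,-.25,.29])+.037*tz
C=np.array([.43,-.0145,.300])+.037*tz
plan([(p+[0,0,.07],q),(B,o),(C,o)])"
```

```text
travel [0.399, 0.0, -0.426] rot [0.0, 0.0, 0.0] rows>= 2 [ 0.53  -0.304  0.123]
travel [0.046, -0.155, -0.705] rot [0.039, -0.234, -0.069] rows>= 2 [ 0.48  -0.277  0.189]
travel [-0.114, -0.186, -0.69] rot [0.039, -0.234, -0.069] rows>= 2 [ 0.43  -0.25   0.254]
travel [0.051, -0.981, -0.029] rot [-0.0, 0.0, -0.0] rows>= 3 [ 0.435 -0.132  0.259]
travel [0.051, -0.981, -0.029] rot [-0.0, -0.0, -0.0] rows>= 3 [ 0.44  -0.014  0.264]
```

```bash
python3 -m pendant '[{"travel":[0.1,0,-0.107],"rot":[0,0,0],"fingers":-1},{"travel":[0.2,0,-0.213],"rot":[0,0,0],"fingers":-1},{"travel":[0.3,0,-0.32],"rot":[0,0,0],"fingers":-1},{"travel":[0.4,0,-0.426],"rot":[0,0,0],"fingers":-1},{"travel":[0.4,0,-0.426],"rot":[0,0,0],"fingers":-1}]' | sed -n '2p;4,6p'
python3 -m pendant '[{"travel":[0.05,-0.155,-0.7],"rot":[0.039,-0.234,-0.069],"fingers":-1},{"travel":[0.05,-0.155,-0.7],"rot":[0.039,-0.234,-0.069],"fingers":-1},{"travel":[0.05,-0.155,-0.7],"rot":[0.039,-0.234,-0.069],"fingers":-1},{"travel":[0.05,-0.155,-0.7],"rot":[0.039,-0.234,-0.069],"fingers":-1}]' | sed -n '2p;4,6p'
python3 -m pendant '[{"travel":[-0.114,-0.186,-0.69],"rot":[0.039,-0.234,-0.069],"fingers":-1},{"travel":[-0.114,-0.186,-0.69],"rot":[0.039,-0.234,-0.069],"fingers":-1},{"travel":[-0.114,-0.186,-0.69],"rot":[0.039,-0.234,-0.069],"fingers":-1},{"travel":[-0.114,-0.186,-0.69],"rot":[0.039,-0.234,-0.069],"fingers":-1},{"travel":[-0.114,-0.186,-0.69],"rot":[0.039,-0.234,-0.069],"fingers":-1}]'
cat > br.py <<'E'
from h import *
# brush points as seen, in tool frame and world
def look(save=None):
    p,q=cur();M=q.as_matrix();s=env.get_state();print(p.round(4),np.round(s['joint_pos'],3),s['finger_gap'],s['clock'])
    for n in ['scene','top']:
        im,d=env.read_camera(n);W=cloud(n,d)
        for o in env.outline_of(n,'brush'):
            w=W[o['mask']];w=w[~np.isnan(w[:,0])];L=(w-p)@M
            ok=(np.linalg.norm(L,axis=1)<.2)
            if ok.mean()<.8 or len(w)<40: continue
            w=w[ok]
            if np.median(w[:,2])<.08: continue
            for _ in range(5):
                m=w.mean(0);u=np.linalg.svd(w-m,full_matrices=False)[2][0];u*=np.sign(u[0])
                e=np.linalg.norm((w-m)-np.outer((w-m)@u,u),axis=1);w=w[e<max(.013,np.percentile(e,96))]
            t=(w-m)@u
            print(n,round(o['conf'],2),len(w),'u',u.round(3),'pitch',np.degrees(np.arcsin(-u[2])).round(1),'yaw',np.degrees(np.arctan2(u[1],u[0])).round(1),'ends',(m+np.percentile(t,1)*u).round(4),(m+np.percentile(t,99)*u).round(4))
        if save==n: cv2.imwrite(f'pics/{n}_{s["clock"]:.2f}.png',cv2.resize(im[80:245,120:340],(800,600),interpolation=cv2.INTER_CUBIC))
if __name__=='__main__': look()
E
python3 br.py
```

```text
tcp_pos: [0.5306, -0.305, 0.1251]
wrist_force: [-0.1, -0.3, 0.0]
finger_gap: 0.0173
grip_force: 58.5
tcp_pos: [0.4815, -0.2779, 0.1914]
wrist_force: [0.8, 0.0, 0.7]
finger_gap: 0.0171
grip_force: 58.6
clock: 15.05
tcp_pos: [0.4303, -0.2498, 0.2511]
orientation: [-0.002, 0.992, -0.0, 0.129]
wrist_force: [-0.4, 0.2, -1.1]
finger_gap: 0.0172
grip_force: 58.8
[ 0.4303 -0.2498  0.2511] [-0.81  -0.023 -0.294  1.121  0.189  2.349] 0.017154063149222 15.05
scene 0.88 396 u [ 0.622  0.016 -0.783] pitch 51.5 yaw 1.5 ends [ 0.4064 -0.2482  0.3139] [ 0.5158 -0.2453  0.1762]
top 0.54 241 u [ 0.629  0.008 -0.778] pitch 51.0 yaw 0.7 ends [ 0.432  -0.2476  0.2849] [ 0.5198 -0.2465  0.1762]
```

The brush is held well (pitch 51°, yaw about 1°), and the measured tip offset agrees with the prediction. Over to the insertion line and in along the brush axis.

```bash
python3 -c "
from h import *
p,q=cur();o=ori(0,15)
plan([([.448,-.018,.262],o),([.5235,-.0165,.169],o)])"
```

```text
travel [0.083, -0.965, -0.018] rot [-0.002, 0.001, -0.0] rows>= 3 [ 0.439 -0.134  0.257]
travel [0.084, -0.965, -0.02] rot [-0.002, 0.001, -0.0] rows>= 3 [ 0.448 -0.018  0.262]
travel [0.407, -0.013, 0.911] rot [-0.0, -0.0, 0.0] rows>= 3 [ 0.524 -0.016  0.169]
```

```bash
python3 -m pendant '[{"travel":[0.083,-0.965,-0.02],"rot":[0,0,0],"fingers":-1},{"travel":[0.083,-0.965,-0.02],"rot":[0,0,0],"fingers":-1},{"travel":[0.083,-0.965,-0.02],"rot":[0,0,0],"fingers":-1},{"travel":[0.083,-0.965,-0.02],"rot":[0,0,0],"fingers":-1}]' | sed -n '2p;4p'
python3 -m pendant '[{"travel":[0.083,-0.965,-0.02],"rot":[0,0,0],"fingers":-1},{"travel":[0.083,-0.965,-0.02],"rot":[0,0,0],"fingers":-1},{"travel":[0.083,-0.965,-0.02],"rot":[0,0,0],"fingers":-1},{"travel":[0.083,-0.965,-0.02],"rot":[0,0,0],"fingers":-1},{"travel":[0.083,-0.965,-0.02],"rot":[0,0,0],"fingers":-1},{"travel":[0.083,-0.965,-0.02],"rot":[0,0,0],"fingers":-1}]' | sed -n '2p;4p'
python3 br.py; python3 -c "
from h import *
plan([([.5235,-.0165,.169],ori(0,15))])
im,d=env.read_camera('top');W=cloud('top',d).reshape(-1,3)
c=W[((W>[.53,-.08,.112])&(W<[.66,.05,.13])).all(1)];print(cv2.minEnclosingCircle((c[:,:2]*1000).astype(np.float32)),len(c))"
```

```text
tcp_pos: [0.4389, -0.1317, 0.2584]
wrist_force: [0.8, -0.8, -0.4]
tcp_pos: [0.4483, -0.0195, 0.2635]
wrist_force: [-1.5, 0.4, 0.1]
[ 0.4483 -0.0195  0.2635] [-0.274 -0.169 -0.398  1.093  0.071  2.878] 0.017241602707435855 16.25
scene 0.95 458 u [ 0.634  0.016 -0.773] pitch 50.6 yaw 1.4 ends [ 0.4187 -0.0214  0.3317] [ 0.5366 -0.0185  0.188 ]
top 0.63 177 u [ 0.629 -0.008 -0.777] pitch 51.0 yaw -0.7 ends [ 0.4637 -0.0205  0.2813] [ 0.5378 -0.0215  0.1896]
travel [0.404, -0.022, 0.923] rot [-0.002, 0.002, -0.002] rows>= 3 [ 0.524 -0.016  0.169]
((601.9152221679688, -14.438910484313965), 39.46475601196289) 69
```

```bash
python3 -m pendant '[{"travel":[0.1,-0.005,0.23],"rot":[0,0,0],"fingers":-1},{"travel":[0.2,-0.01,0.46],"rot":[0,0,0],"fingers":-1},{"travel":[0.3,-0.02,0.69],"rot":[0,0,0],"fingers":-1},{"travel":[0.35,-0.02,0.8],"rot":[0,0,0],"fingers":-1},{"travel":[0.4,-0.02,0.92],"rot":[0,0,0],"fingers":-1},{"travel":[0.4,-0.02,0.92],"rot":[0,0,0],"fingers":-1},{"travel":[0.4,-0.02,0.92],"rot":[0,0,0],"fingers":-1}]'
python3 -c "
from br import *
look('scene')"; ls pics
```

```text
clock: 17.2
tcp_pos: [0.5226, -0.0157, 0.1697]
orientation: [-0.001, 0.992, 0.0, 0.129]
wrist_force: [0.4, -0.5, -0.0]
finger_gap: 0.0176
grip_force: 59.3
[ 0.5226 -0.0157  0.1697] [-0.219  0.02  -0.46   0.838  0.058  2.929] 0.01761305645791722 17.2
scene 0.84 244 u [ 0.631  0.016 -0.776] pitch 50.9 yaw 1.4 ends [ 0.4954 -0.0173  0.2354] [ 0.6102 -0.0144  0.0943]
scene 0.65 2741 u [ 0.041 -0.037  0.998] pitch -86.8 yaw -41.7 ends [ 0.606  -0.0053  0.034 ] [ 0.6155 -0.0138  0.2664]
cmp.png
crop1.png
lean.png
press1.png
scene0.png
scene_17.20.png
tip.png
top0.png
```

```bash
python3 -m pendant '[{"travel":[0,0,0],"rot":[0,0,0],"fingers":-1},{"travel":[0,0,0],"rot":[0,0,0],"fingers":-1},{"travel":[0,0,0],"rot":[0,0,0],"fingers":-1},{"travel":[0,0,0],"rot":[0,0,0],"fingers":-1},{"travel":[0,0,0],"rot":[0,0,0],"fingers":-1},{"travel":[0,0,0],"rot":[0,0,0],"fingers":-1},{"travel":[0,0,0],"rot":[0,0,0],"fingers":-1},{"travel":[0,0,0],"rot":[0,0,0],"fingers":-1}]' | sed -n '1,2p;4p'
```

```text
clock: 18.2
tcp_pos: [0.523, -0.0155, 0.1694]
wrist_force: [-0.1, -0.3, -1.3]
```

View pics/scene_17.20.png

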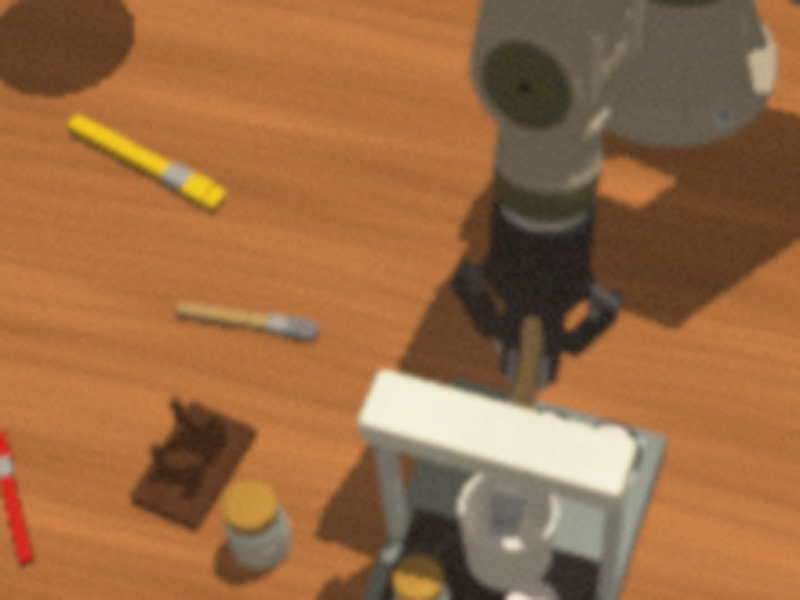

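```bash
python3 -c "
from h import *
g=np.load('grasp.npz');gq=R.from_quat(g['q']);gp=g['p']
o=ori(0,15);print(gp)
plan([([.448,-.018,.264],o),([.43,-.25,.254],o),(gp+[0,0,.07],gq),(gp,gq)])"
```

```text
[ 0.52979417 -0.30429898  0.05327347]
travel [-0.401, 0.018, -0.922] rot [-0.002, 0.002, 0.0] rows>= 3 [ 0.448 -0.018  0.264]
travel [-0.083, 0.967, 0.021] rot [0.0, 0.0, -0.0] rows>= 3 [ 0.439 -0.134  0.259]
travel [-0.083, 0.967, 0.021] rot [0.0, 0.0, -0.0] rows>= 3 [ 0.43  -0.25   0.254]
travel [0.261, 0.226, 0.634] rot [-0.039, 0.234, 0.069] rows>= 2 [ 0.48  -0.277  0.189]
travel [0.113, 0.186, 0.688] rot [-0.039, 0.234, 0.069] rows>= 2 [ 0.53  -0.304  0.123]
travel [-0.399, -0.0, 0.426] rot [0.0, 0.0, 0.0] rows>= 2 [ 0.53  -0.304  0.053]
```

The bristles are inside the cup at (505,510), clear of the walls and the bar, and were held about 1 s. Now out along the same line and back above the rest.

```bash
python3 -m pendant '[{"travel":[-0.1,0.005,-0.23],"rot":[0,0,0],"fingers":-1},{"travel":[-0.2,0.01,-0.46],"rot":[0,0,0],"fingers":-1},{"travel":[-0.3,0.015,-0.69],"rot":[0,0,0],"fingers":-1},{"travel":[-0.4,0.018,-0.92],"rot":[0,0,0],"fingers":-1},{"travel":[-0.4,0.018,-0.92],"rot":[0,0,0],"fingers":-1},{"travel":[-0.4,0.018,-0.92],"rot":[0,0,0],"fingers":-1}]' | sed -n '2p;4p'
python3 -m pendant '[{"travel":[-0.083,0.967,0.02],"rot":[0,0,0],"fingers":-1},{"travel":[-0.083,0.967,0.02],"rot":[0,0,0],"fingers":-1},{"travel":[-0.083,0.967,0.02],"rot":[0,0,0],"fingers":-1},{"travel":[-0.083,0.967,0.02],"rot":[0,0,0],"fingers":-1}]' | sed -n '2p;4p'
python3 -m pendant '[{"travel":[-0.083,0.967,0.02],"rot":[0,0,0],"fingers":-1},{"travel":[-0.083,0.967,0.02],"rot":[0,0,0],"fingers":-1},{"travel":[-0.083,0.967,0.02],"rot":[0,0,0],"fingers":-1},{"travel":[-0.083,0.967,0.02],"rot":[0,0,0],"fingers":-1},{"travel":[-0.083,0.967,0.02],"rot":[0,0,0],"fingers":-1}]' | sed -n '2p;4p'
python3 -c "
from h import *
g=np.load('grasp.npz');gq=R.from_quat(g['q']);gp=g['p']
plan([(gp+[0,0,.07],gq)])"
```

```text
tcp_pos: [0.4487, -0.0182, 0.2643]
wrist_force: [-0.3, -0.4, -0.8]
tcp_pos: [0.4392, -0.1362, 0.2566]
wrist_force: [0.7, 0.4, -0.1]
tcp_pos: [0.4303, -0.2488, 0.2525]
wrist_force: [-0.0, 0.5, -0.0]
travel [0.263, 0.234, 0.626] rot [-0.041, 0.235, 0.068] rows>= 2 [ 0.48  -0.277  0.188]
travel [0.116, 0.193, 0.682] rot [-0.041, 0.235, 0.068] rows>= 2 [ 0.53  -0.304  0.123]
```

```bash
python3 -m pendant '[{"travel":[0.26,0.234,0.626],"rot":[-0.041,0.235,0.068],"fingers":-1},{"travel":[0.26,0.234,0.626],"rot":[-0.041,0.235,0.068],"fingers":-1},{"travel":[0.26,0.234,0.626],"rot":[-0.041,0.235,0.068],"fingers":-1},{"travel":[0.26,0.234,0.626],"rot":[-0.041,0.235,0.068],"fingers":-1}]' | sed -n '2p;4p'
python3 -m pendant '[{"travel":[0.116,0.193,0.682],"rot":[-0.041,0.235,0.068],"fingers":-1},{"travel":[0.116,0.193,0.682],"rot":[-0.041,0.235,0.068],"fingers":-1},{"travel":[0.116,0.193,0.682],"rot":[-0.041,0.235,0.068],"fingers":-1},{"travel":[0.116,0.193,0.682],"rot":[-0.041,0.235,0.068],"fingers":-1},{"travel":[0.116,0.193,0.682],"rot":[-0.041,0.235,0.068],"fingers":-1}]' | sed -n '2p;4p'
python3 br.py
python3 -c "
from h import *
g=np.load('grasp.npz');gq=R.from_quat(g['q']);gp=g['p']
plan([(gp+[0,0,.02],gq),(gp,gq)])"
```

```text
tcp_pos: [0.4787, -0.2748, 0.1875]
wrist_force: [0.0, -0.8, -0.5]
tcp_pos: [0.531, -0.3066, 0.1266]
wrist_force: [1.4, -0.7, 0.3]
[ 0.531  -0.3066  0.1266] [-0.899  0.045 -0.829  0.087  0.474  2.554] 0.01728092827561402 20.6
scene 0.94 388 u [ 0.914 -0.128 -0.384] pitch 22.6 yaw -8.0 ends [ 0.4799 -0.2974  0.1704] [ 0.6436 -0.3204  0.1015]
top 0.69 352 u [ 0.917 -0.131 -0.377] pitch 22.1 yaw -8.1 ends [ 0.4881 -0.3005  0.1701] [ 0.6463 -0.323   0.105 ]
travel [-0.32, -0.027, 0.317] rot [0.004, -0.003, 0.005] rows>= 2 [ 0.53  -0.304  0.073]
travel [-0.114, -0.0, 0.122] rot [-0.0, -0.0, 0.0] rows>= 1 [ 0.53  -0.304  0.053]
```

Brush pitch is 22.3° and yaw -8°, so I trim the yaw by -1° and lower it into the forks.

```bash
python3 -m pendant '[{"travel":[-0.16,-0.027,0.16],"rot":[-0.008,-0.003,0.015],"fingers":-1},{"travel":[-0.32,-0.027,0.317],"rot":[-0.008,-0.003,0.015],"fingers":-1},{"travel":[-0.32,-0.027,0.317],"rot":[-0.008,-0.003,0.015],"fingers":-1},{"travel":[-0.32,-0.027,0.317],"rot":[-0.008,-0.003,0.015],"fingers":-1}]' | sed -n '2p;4p'
python3 br.py
python3 -c "
from h import *
g=np.load('grasp.npz');gq=R.from_quat(g['q']);gp=g['p']
p,q=cur()
plan([(gp,q)])"
```

```text
tcp_pos: [0.5285, -0.3029, 0.0711]
wrist_force: [-0.1, -0.4, 0.1]
[ 0.5285 -0.3029  0.0711] [-0.892  0.141 -0.914 -0.099  0.462  2.58 ] 0.017037968824531975 21.2
travel [-0.106, 0.002, 0.121] rot [0.0, 0.0, 0.0] rows>= 1 [ 0.53  -0.304  0.053]
```

```bash
sed -i 's/<.08: continue/<.05: continue/' br.py; python3 -m pendant '[{"travel":[-0.03,0,0.03],"rot":[0,0,0],"fingers":-1},{"travel":[-0.06,0,0.065],"rot":[0,0,0],"fingers":-1},{"travel":[-0.085,0,0.095],"rot":[0,0,0],"fingers":-1},{"travel":[-0.085,0,0.095],"rot":[0,0,0],"fingers":-1}]' | sed -n '2p;4p'
python3 -m pendant '[{"travel":[-0.008,0,0.009],"rot":[0,0,0],"fingers":-1},{"travel":[-0.015,0,0.017],"rot":[0,0,0],"fingers":-1},{"travel":[-0.015,0,0.017],"rot":[0,0,0],"fingers":-1}]' | sed -n '2p;4p'
python3 br.py
```

```text
tcp_pos: [0.5284, -0.3025, 0.0543]
wrist_force: [0.1, -0.2, -0.5]
tcp_pos: [0.5295, -0.3033, 0.0534]
wrist_force: [2.5, -0.5, 0.4]
[ 0.5295 -0.3033  0.0534] [-0.891  0.183 -0.935 -0.165  0.462  2.58 ] 0.01740560061936654 22.1
scene 0.76 328 u [ 0.912 -0.146 -0.384] pitch 22.6 yaw -9.1 ends [ 0.4829 -0.2935  0.0954] [ 0.6421 -0.3189  0.0285]
top 0.59 303 u [ 0.912 -0.152 -0.381] pitch 22.4 yaw -9.5 ends [ 0.489  -0.2956  0.0951] [ 0.6449 -0.3215  0.03  ]
```

The pose matches the original one (tip z 0.0285, yaw -9.3°, pitch 22.5°). Release.

```bash
python3 -m pendant '[{"travel":[0,0,0],"rot":[0,0,0],"fingers":-0.5},{"travel":[0,0,0],"rot":[0,0,0],"fingers":-0.4},{"travel":[0,0,0],"rot":[0,0,0],"fingers":-0.2},{"travel":[0,0,0],"rot":[0,0,0],"fingers":0.1},{"travel":[0,0,0],"rot":[0,0,0],"fingers":0.2},{"travel":[0,0,0],"rot":[0,0,0],"fingers":0.2}]'
python3 br.py
```

```text
clock: 22.9
tcp_pos: [0.5284, -0.3027, 0.0522]
orientation: [0.033, 0.927, -0.084, 0.365]
wrist_force: [0.2, -0.5, -0.3]
finger_gap: 0.0509
grip_force: 0.0
[ 0.5284 -0.3027  0.0522] [-0.892  0.183 -0.937 -0.163  0.461  2.58 ] 0.05087785874814864 22.9
scene 0.81 392 u [ 0.912 -0.163 -0.376] pitch 22.1 yaw -10.2 ends [ 0.4719 -0.2892  0.0988] [ 0.6409 -0.3195  0.0292]
top 0.59 334 u [ 0.911 -0.163 -0.379] pitch 22.3 yaw -10.2 ends [ 0.4842 -0.2931  0.0964] [ 0.646  -0.3221  0.0291]
```

Released and stable. Retreat along the tool axis, then check everything.

```bash
python3 -m pendant '[{"travel":[0,0,-0.25],"rot":[0,0,0],"fingers":0.2},{"travel":[0,0,-0.5],"rot":[0,0,0],"fingers":0.2},{"travel":[0,0,-0.8],"rot":[0,0,0],"fingers":0.2},{"travel":[0,0,-1],"rot":[0,0,0],"fingers":0.2},{"travel":[0,0,-1],"rot":[0,0,0],"fingers":0.2},{"travel":[0,0,-1],"rot":[0,0,0],"fingers":0.2}]' | sed -n '1,2p;4p'
python3 br.py
python3 - <<'E'
from h import *
im,d=env.read_camera('top');W=cloud('top',d);s,_=env.read_camera('scene')
for n,W_ in (('0',np.load('top0.npz')['W']),('1',W)):
    w=W_.reshape(-1,3)
    c=w[((w>[.53,-.08,.112])&(w<[.67,.05,.13])).all(1)];r=[cv2.minEnclosingCircle((c[:,:2]*1000).astype(np.float32))[0]]
    for x,y in ((.627,-.224),(.378,-.056),(.652,.341),(.70,.165)):
        j=w[(abs(w[:,0]-x)<.05)&(abs(w[:,1]-y)<.05)&(w[:,2]>.065)&(w[:,2]<.2)]; r.append(np.median(j[:,:2],0).round(4))
    k=[np.nanmedian(W_[int(v)-1:int(v)+2,int(u)-1:int(u)+2,2]).round(4) for u,v in [proj('top',q) for q in ([.49,.0458,.06],[.487,-.0115,.06],[.4835,-.0625,.06])]]
    print(n,r,'keys',k)
cv2.imwrite('pics/end.png',cv2.resize(s,(800,600)))
E
```

```text
clock: 23.7
tcp_pos: [0.4482, -0.2888, 0.1409]
wrist_force: [-1.1, -0.2, -0.3]
[ 0.4482 -0.2888  0.1409] [-1.05  -0.124 -0.925  0.226  0.547  2.43 ] 0.05128347305899603 23.7
scene 0.83 304 u [ 0.914 -0.175 -0.366] pitch 21.5 yaw -10.9 ends [ 0.4753 -0.2889  0.097 ] [ 0.6166 -0.316   0.0403]
top 0.64 278 u [ 0.912 -0.165 -0.375] pitch 22.1 yaw -10.3 ends [ 0.4757 -0.2913  0.1001] [ 0.6178 -0.3171  0.0416]
0 [(601.3419799804688, -14.483268737792969), array([ 0.6306, -0.2264]), array([ 0.3784, -0.0582]), array([0.657 , 0.3473]), array([0.7006, 0.1656])] keys [np.float64(0.0632), np.float64(0.0619), np.float64(0.0609)]
1 [(600.6985473632812, -14.583436012268066), array([ 0.6301, -0.2265]), array([ 0.3775, -0.0574]), array([0.6565, 0.3468]), array([0.7003, 0.1651])] keys [np.float64(0.0614), np.float64(0.0603), np.float64(0.0635)]
```

View pics/end.png

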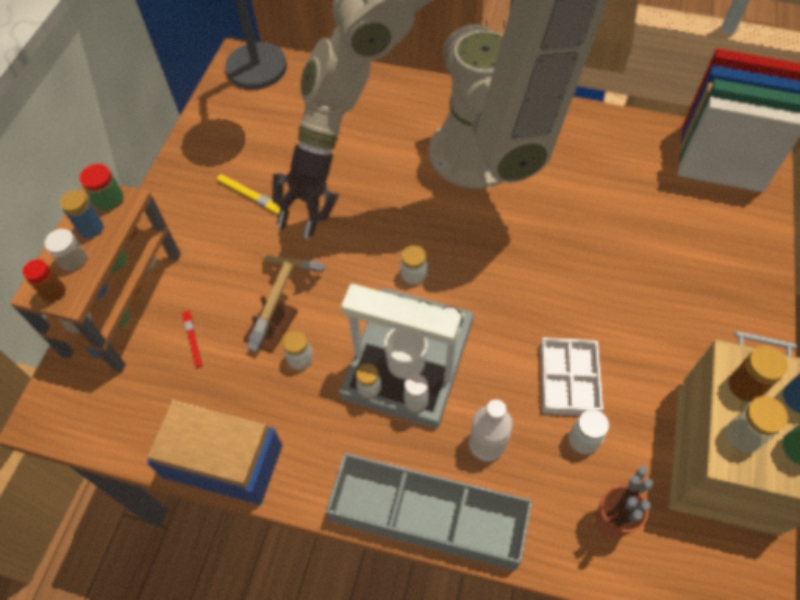

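The brush lies in both forks at (272,310), the gripper is clear at (305,190), and the cup, jars, bottle, palette and keys are where they were.

```bash
python3 -c "
from workcell import env
print(env.hand_in())"
```

```text
the job is handed in; nothing more can be done
None
```

I pressed the power key and then the wash key, each fully down and released, dipped the brush about 25 mm below the cup rim for about 1 s, laid it back in both forks with nothing else moved, and handed the job in at about 24 s; the hand-in gave no verdict.

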